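Swap the empty thread tub at a cutting-room flow rack

TASK

Swap the empty thread tub on the pick rack for a full one: first push the empty blue tub off the plate into the red return lane so that it rolls away to the back, then slide the front full tub sideways out of the green supply lane onto the plate, upright and square, centred between the yellow lines, and let the tubs behind it roll forward to the front stop. Leave the weight, tape and mug where they are and do not tip any tub over.

Things in the scene. Friction and masses are not known exactly. Their poses are not given: they have to be found in the camera images.
- plate: level aluminium plate on legs, fixed, between the lanes. Origin on the bench under the marked spot; x away from the robot along the lanes, y across them, z up. Top at z = 78 mm, x -70 to 85, y -115 to 115 mm. A fence on its front edge stands 20 mm above the top, inner face at x = -60 mm. Steel legs below.
- spot (a point): centre of the marked spot, on the plate's top, straight above the plate's origin: where a tub's underside centre belongs. Yellow lines: inner edges 65 mm to either side (y) and 75 mm behind (x); the fence is its front edge.
- supply: green-sided lane of free-turning rollers, fixed beside the plate, axes parallel to the plate's; centre line at y = +170 or -170 mm in the plate's frame (varies). Origin on the bench under the front tub. Roller tops slope down towards the robot at 6 degrees: 80 mm above the bench at x = -55 mm, rising along +x. Rollers 98 mm long in y.
- supply_stop (a point): middle of the top edge of the supply lane's front stop, 98 mm above the bench, on its inner face (lane x = -55 mm). Steel side guides (inner faces y = +-53 mm, 25 mm above the rollers) run only from lane x = 90 mm back: the front place is open on both sides, nothing there stands above the rollers but the tub.
- returns: red-sided lane of free-turning rollers, fixed on the plate's other side, centre line 170 mm from the plate's. Origin on the bench, axes as the plate's. Roller tops slope down away from the robot at 6 degrees: 76.5 mm above the bench at x = -55 mm, falling along +x. Front fence inner face at x = -60 mm.
- returns_mouth (a point): point on the rollers, lane x = y = 0, level with the marked spot. Rear stop at x = 325 mm. Side guides: inner faces y = +-53 mm from x = 130 mm back, flared to about +-70 mm at x = 90 mm; open on both sides in front of that. A tub put on the rollers near x = 0 within 12 mm of the centre line rolls to the back alone in about 3 s (its origin then near x = 270 mm).
- empty: blue open tub 110 x 90 x 60 mm (x, y, z), 4 mm walls, with nothing in it, about 0.2 kg, standing on the plate; origin at the centre of its underside, x along its 110 mm side (roughly along the plate's x), z up.
- full1: blue open tub 110 x 90 x 60 mm (x, y, z), 4 mm walls, holding four thread spools fixed in it (black, white, red, with pale wooden tops; they stand up to 67 mm above the tub's underside); about 0.6 kg; origin at the centre of its underside, x along its 110 mm side, z up. It is the front tub in the supply lane, resting on the front stop.
- full2: blue open tub 110 x 90 x 60 mm (x, y, z), 4 mm walls, holding four thread spools fixed in it (black, white, red, with pale wooden tops; they stand up to 67 mm above the tub's underside); about 0.6 kg; origin at the centre of its underside, x along its 110 mm side, z up. Second in the supply lane, leaning on the first; it rolls forward by itself when the front place is free.
- full3: blue open tub 110 x 90 x 60 mm (x, y, z), 4 mm walls, holding four thread spools fixed in it (black, white, red, with pale wooden tops; they stand up to 67 mm above the tub's underside); about 0.6 kg; origin at the centre of its underside, x along its 110 mm side, z up. Third in the supply lane, leaning on the second.
- weight: dark steel pattern weight, 64 mm across, 67 mm high with a black ball grip, on the bench; origin at the centre of its underside. Leave alone.
- tape: yellow roll of tape (ring) lying flat, 90 mm across, 25 mm high; origin at the centre of its underside. Leave alone.
- mug: white mug, 76 mm across, 90 mm high; origin at the centre of its underside. Leave alone.

How it is judged (in metres and radians):
On the way, in this order (a step that is already met when the one before it is completed fails the run):
1. the empty tub has rolled to the back of the return lane (x of empty in the frame of returns between 0.235 and 0.29 m and y of empty in the frame of returns between -0.03 and 0.03 m and z of empty in the frame of returns between 0.02 and 0.07 m and angle between empty's own z axis and vertical below 0.2 rad), for 0.2 s.
2. the full tub stands on the plate between the yellow lines and the tubs behind have rolled forward (x of full1 in the frame of plate between -0.015 and 0.024 m and y of full1 in the frame of plate between -0.024 and 0.024 m and z of full1 in the frame of plate between 0.07 and 0.086 m and angle between full1's own z axis and vertical below 0.06 rad and angle between the x axis of full1 and the x axis of plate, either way round below 0.25 rad and x of full2 in the frame of supply between -0.015 and 0.016 m and y of full2 in the frame of supply between -0.03 and 0.03 m and angle between each of full2, full3's own z axis and vertical below 0.2 rad and x of full3 in the frame of supply between 0.09 and 0.135 m and y of full3 in the frame of supply between -0.03 and 0.03 m), for 0.2 s.
At the end, for the whole second after the job is handed in: Empty upright at the back of the return lane (x 235-290 mm, y within 30 mm). First full tub level on the plate, within 24 mm of the spot (15 to the front), turned under 0.25 rad. Second full tub at the front stop (x -15 to 16 mm), third behind it (90-135 mm), in lane. All at rest (all of step 1 and all of step 2 and linear speed of each of empty, full1, full2, full3 below 0.02 m/s); the robot touches nothing.
It fails at once if a tub is tipped over (angle between any of empty, full1, full2, full3's own z axis and vertical above 0.6 rad).
It fails at once if the weight, tape or mug is moved more than 30 mm (distance of any of weight, tape, mug from where it was at the start of the episode above 0.03 m).
It also fails if it takes over 54 s, if anything falls off the work surface, if the arm or the gripper's body presses on something with over 40 N, if the wrist force passes 120 N, or if a joint passes its speed limit or range.

ROBOT

A 6-joint arm with a two-finger parallel gripper is mounted at the origin on the work surface. World frame = base frame: x ahead of the robot, y to its left, z up, the work surface at z = 0. Lengths are in mm, angles in rad, forces in N, time in s.
With the tool pointing down it reaches from about 275 to 1000 mm from the base axis. Payload 8.4 kg.
Tool frame: the origin (TCP) lies between the finger pads; the fingertips stand r.finger_overhang ahead of it and the grasp point (between the pads) is the TCP (r.finger_overhang is the distance from the TCP to the fingertips, in mm); z points along the fingers, y is the line along which they close (so a half turn about z gives the same grasp; the last joint's range is limited). The gripper opens to 85 mm and grips with 20 to 120 N. Pads are 22 mm wide; open, the fingers measure 114 mm over their backs; the gripper's body (76 mm by 85 mm) begins 54 mm behind the grasp point. The pads swing forward as they close: fully open they stand 13 mm farther back than shut.
Start: joints at [-1.248, 0.353, 1.633, -0, 1.155, -0.002], TCP at [199.448, -592.325, 250.281] pointing down, gripper open.
Joint ranges: [-2.63, 2.63], [-0.92, 2.1], [0.06, 2.66], [-1.3, 4.44], [0, 2.69], [-3.02, 3.02]. Speed limits (rad/s): [2.22, 2.22, 2.79, 3.14, 3.14, 3.14].

INTERFACE

Orientations are given as [roll, pitch, yaw] about the fixed x, y, z axes, in that order (R = Rz(yaw) Ry(pitch) Rx(roll)).
In Python, from rig import r, cams, sign_off gives the robot as it stands.
- The arm moves only by the shell command python3 -m crank 'ROWS' [FORCE]. ROWS is JSON, a list of rows, each a list of 7 numbers: the shift along the tool's x, y, z in m, then the turn, a rotation vector about the tool's x, y, z in rad, then the closure, from 0 (fully open) to 1 (shut). In form: [[dx, dy, dz, ax, ay, az, gripper], ...]. A call has 1 to 5 rows; each row is the pose to reach, as a shift and turn from the pose commanded when the call began, along the tool's axes at that moment; what a row does not reach only later rows make up. A row lasts 1/10 s, in which the tool goes at most 50 mm and 8.59 degrees, less where a joint would pass 70% of its speed; a pose out of reach is approached as far as the arm can. A call with a gripper value outside its range is refused whole. The fingers move at their own pace and stop on an object; FORCE is the grip in N (left out, the last holds). Time passes only in rows, so rows that repeat a pose let the fingers close. It gives the time, the measured TCP pose, the force, the opening and the grip force at its end, in the units of the state.
- r.sense(): the state, without advancing time (a new reading comes with each control period).
- cams.grab_frame(name): name is "side" or "top" or "wrist"; returns a dict with "image" (420x560x3 uint8, red, green, blue), "fx", "fy", "cx", "cy" (pixels), "position" and "orientation" of the camera in the world. Camera axes: x right, y down, z forward; pixel columns grow to the right and rows downward; lengths in mm; the calibration is good to about 2 mm. The wrist camera is an equidistant fisheye: a pixel r from the principal point sees the ray r / f radians off the axis. A picture is of the moment at which its call begins. There is no depth.
- sign_off(): hands the job in; it is judged then, once.
The state is a dict: "clock": time; "qpos": joint angles; "qvel": joint speeds; "joint_efforts": joint torques, N m; "eef_pos": TCP position; "tcp_rot": TCP orientation; "contact_force": force on the tool from outside, world axes, zero at the start; "wrist_torque": the same for the moment, N m; "opening": opening from 0.0 (shut) to 1.0 (fully open); "grasp_force": force on a finger pad.
Only numpy, scipy, OpenCV 4.12 (cv2) and the standard library are available. Lean on these libraries where they do the work, as an engineer would, in place of code of your own. Each camera call takes 0.05 s, during which the arm holds its last target. There are 200 camera calls.

## Working session

There is one attempt and no reset: what is moved stays moved. The work goes in short steps, Python scripts to look and compute and a shell command to move; the robot and the scene stay as the last step left them, time stands still between calls to the robot, and variables do not carry over. Pictures are saved under pics/ and viewed, at most 10 in all, crops included, and the job is handed in when it is done.

```bash
mkdir -p pics; ls
python3 - <<'E'
from rig import r,cams
import cv2
print(r.sense(), r.finger_overhang)
for n in("top","side"):
    f=cams.grab_frame(n); cv2.imwrite(f"pics/{n}0.png",f["image"][:,:,::-1])
    print(n,{k:v for k,v in f.items() if k!="image"})
E
```

```text
pics
{'clock': 0.0, 'qpos': array([-1.24842807e+00,  3.53654603e-01,  1.63417174e+00, -3.13750214e-05,
        1.15519907e+00, -2.42226398e-03]), 'qvel': array([ 0.00050446, -0.00099031,  0.00031247,  0.00083271, -0.0014404 ,
       -0.00112596]), 'joint_efforts': array([-1.08431213e-03, -6.05242109e+01, -3.42070198e+01, -6.65520179e-05,
        9.12227231e-03, -5.62369632e-05]), 'eef_pos': array([ 199.27254479, -591.88367825,  249.54154312]), 'tcp_rot': array([-3.14015982e+00,  2.52154433e-05,  3.24803230e-01]), 'contact_force': array([-0.36315334,  0.05851621,  0.40879974]), 'wrist_torque': array([-0.00020824,  0.0179325 , -0.02316888]), 'grasp_force': 0.0, 'opening': 1.0038430241469707} 19.0
top {'fx': 412.4492442078316, 'fy': 412.4492442078316, 'cx': 278.6725279324381, 'cy': 209.87715955296505, 'position': array([ 342.26747203,  -16.00065377, 1263.17309357]), 'orientation': array([-2.91890122e+00, -1.84408002e-03, -1.51966255e+00])}
side {'fx': 497.6503152942451, 'fy': 497.6503152942451, 'cx': 278.5803814027102, 'cy': 219.0538866769037, 'position': array([ 475.58802073, 1071.87811398,  790.50380273]), 'orientation': array([-2.15469758,  0.00657873, -3.028574  ])}
```

View pics/top0.png

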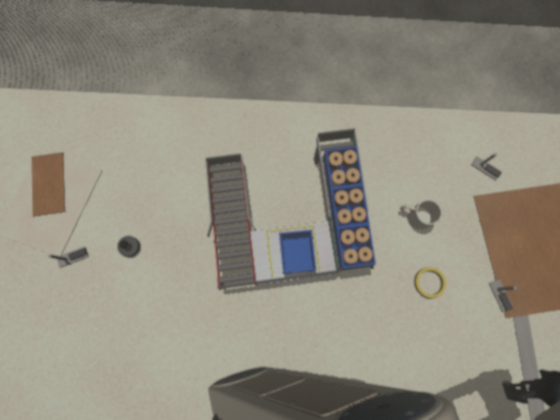

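View pics/side0.png

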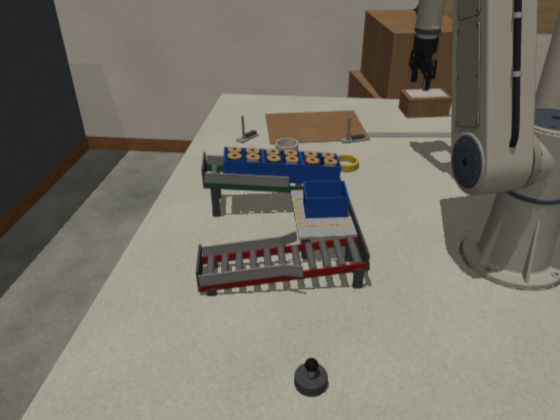

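The top view shows the rack: red return lane on the left (+y, ~(235,220)), empty tub at (297,252), and green supply lane on the right with front tub at ~(355,247). The rack is turned by a few degrees. Next I measure it.

```bash
cat > h.py <<'E'
import numpy as np, cv2
from scipy.spatial.transform import Rotation as R
from rig import r,cams
def rot(o): return R.from_euler('xyz',o).as_matrix()
def cast(f,uv,z):
    uv=np.atleast_2d(uv).astype(float)
    d=np.c_[(uv[:,0]-f["cx"])/f["fx"],(uv[:,1]-f["cy"])/f["fy"],np.ones(len(uv))]@rot(f["orientation"]).T
    p=np.array(f["position"]); return p+d*((z-p[2])/d[:,2])[:,None]
def proj(f,P):
    c=(np.atleast_2d(P)-f["position"])@rot(f["orientation"])
    return np.c_[c[:,0]/c[:,2]*f["fx"]+f["cx"],c[:,1]/c[:,2]*f["fy"]+f["cy"]]
def mask(f,lo,hi): return cv2.inRange(cv2.cvtColor(f["image"],cv2.COLOR_RGB2HSV),np.array(lo),np.array(hi))
def blobs(m,amin=20):
    c,_=cv2.findContours(m,cv2.RETR_EXTERNAL,cv2.CHAIN_APPROX_NONE)
    return [k for k in c if cv2.contourArea(k)>amin]
E
python3 - <<'E'
from h import *
np.set_printoptions(precision=1,suppress=True)
f=cams.grab_frame("top")
for n,lo,hi,z,a in(("blue",(110,120,40),(125,255,255),138,300),("spool",(8,60,120),(20,200,255),150,30),("yellow",(21,70,90),(35,255,255),78,1),("red",(0,110,50),(8,255,255),75,3),("red2",(172,110,50),(180,255,255),75,3)):
    m=mask(f,lo,hi)
    for k in blobs(m,a):
        w=cast(f,k[:,0,:],z)[:,:2].astype(np.float32)
        (c,s,an)=cv2.minAreaRect(w)
        if c[0]<350 or abs(c[1])>350: continue
        print(n,np.array(c),np.array(s),round(an,1),k[:,0].mean(0), )
im=f["image"][120:300,190:390,::-1]
cv2.imwrite("pics/c1.png",cv2.resize(im,None,fx=3.3,fy=3.3,interpolation=cv2.INTER_CUBIC))
E
```

```text
blue [476.  -61.7] [88.1 77.7] 8.4 [297.  254.7]
spool [ 481.5 -224. ] [36.4 75.1] 10.5 [357.4 254.7]
spool [ 533.1 -215.6] [37.2 75.5] 10.6 [354.8 235.6]
spool [ 591.4 -206.2] [37.7 76.3] 10.6 [351.5 214.8]
spool [ 643.9 -197.7] [37.9 76.5] 7.8 [348.5 196. ]
spool [ 703.1 -187.6] [39.3 76.3] 10.9 [345.3 175.5]
spool [ 756.5 -178.5] [39.8 76.7] 11.0 [342.5 157.4]
yellow [ 567.4 -102.1] [6.5 4. ] 65.8 [311.2 226. ]
```

View pics/c1.png

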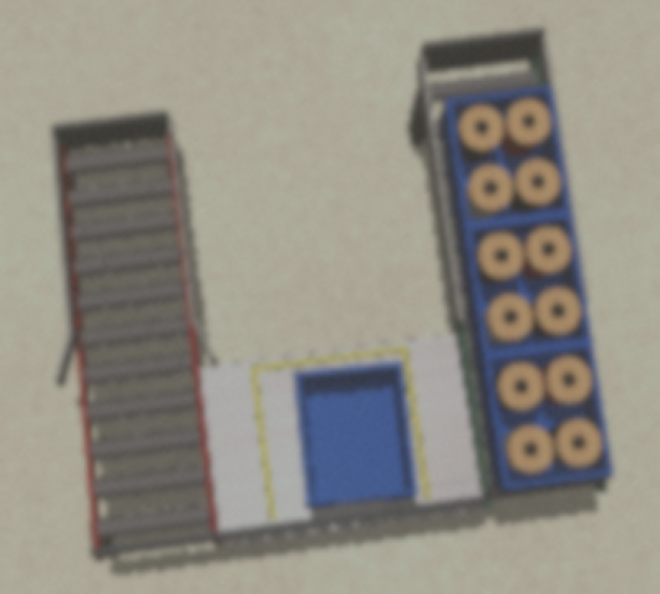

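Crop: yellow line corners at crop px (255,367) and (405,350), their front ends at (272,520) and (428,500). Empty rim corners are (297,375), (403,364), (412,502), (308,508). The empty sits toward the front right, and full1's front rim corners are (493,490) and (608,472). Now I cast these points to plate coordinates.

Run:
```python
from h import *
np.set_printoptions(precision=1,suppress=True)
f=cams.grab_frame("top")
c=lambda a,z: cast(f,np.array(a)/3.3+[190,120],z)[:,:2]
Y=c([(255,367),(405,350),(272,520),(428,500)],78); print("yellow",Y, np.linalg.norm(Y[0]-Y[1]))
Rl=c([(66,150),(95,545),(170,150),(213,530)],76); print("red",Rl)
E_=c([(297,375),(403,364),(412,502),(308,508)],138); print("empty",E_)
F=c([(493,490),(608,472)],141); print("full front",F)
ang=lambda d: np.degrees(np.arctan2(d[1],d[0]))
print("yaws: yback",ang(Y[0]-Y[1])-90,"yl",ang(Y[0]-Y[2]),"yr",ang(Y[1]-Y[3]),"fullfront",ang(F[0]-F[1])-90)
S=np.array([[481.5,-224],[533.1,-215.6],[591.4,-206.2],[643.9,-197.7],[703.1,-187.6],[756.5,-178.5]])
L=np.array([0,52,111,163,222,274])-26+0.;zs=86+67+np.tan(np.radians(6))*L
cam=np.array(f["position"]);S2=cam[:2]+(S-cam[:2])*((zs-cam[2])/(150-cam[2]))[:,None]
print(S2,zs); yaw=np.arctan(np.polyfit(S2[:,0],S2[:,1],1)[0]);print("spool yaw",np.degrees(yaw))
ex=np.array([np.cos(yaw),np.sin(yaw)]);ey=np.array([-ex[1],ex[0]])
# plate origin: yellow back line centre at x=75+~2, mid y
o1=(Y[0]+Y[1])/2-77*ex
f1=(S2[0]+S2[1])/2
print("origin from yellow",o1,"from full1",f1+170*ey,"full1",f1)
f2=cams.grab_frame("side")
for n,lo,hi,z,a in(("blue",(108,100,30),(128,255,255),138,100),("yel",(21,70,90),(35,255,255),78,5),("red",(0,110,50),(8,255,255),75,20),("red2",(172,110,50),(180,255,255),75,20)):
    for k in blobs(mask(f2,lo,hi),a): print(n,cv2.boundingRect(k))
o=o1
P=lambda x,y,z:[*(o+x*ex+y*ey),z]
pts=[P(75,65,78),P(75,-65,78),P(-60,65,98),P(-60,-65,98),P(-60,115,98),P(325,223,45),P(325,117,45)]
im=cv2.resize(f2["image"][130:300,180:390,::-1],None,fx=3.3,fy=3.3,interpolation=cv2.INTER_CUBIC)
for q in proj(f2,pts): cv2.circle(im,tuple(int(v) for v in (q-[180,130])*3.3),4,(0,255,0),1)
cv2.imwrite("pics/c2.png",im)
```

```text
yellow [[ 545.1   25.4]
 [ 567.1 -106.3]
 [ 412.6    3.2]
 [ 436.5 -130.5]] 133.54057100483348
red [[737.7 210. ]
 [383.7 153.8]
 [742.6 114.8]
 [401.6  53.5]]
empty [[ 529.8  -12.1]
 [ 543.7 -100.4]
 [ 429.5 -111.6]
 [ 420.2  -26.7]]
full front [[ 442.4 -177.3]
 [ 461.9 -271.4]]
yaws: yback 9.504771623634724 yl 9.53176141316709 yr 10.486886651290188 fullfront 11.729756576554337
[[ 481.5 -224. ]
 [ 532.1 -214.6]
 [ 588.7 -204.2]
 [ 639.2 -194.9]
 [ 695.4 -184. ]
 [ 745.7 -174.3]] [150.3 155.7 161.9 167.4 173.6 179.1]
spool yaw 10.63609314146893
origin from yellow [480.4 -54.6] from full1 [475.4 -52.2] full1 [ 506.8 -219.3]
blue (223, 147, 126, 71)
yel (294, 198, 57, 29)
yel (338, 154, 21, 18)
red (200, 261, 167, 31)
red (203, 256, 5, 8)
red (214, 254, 8, 8)
red (228, 253, 8, 8)
red (242, 251, 8, 8)
red (256, 249, 8, 8)
red (270, 247, 8, 8)
red (283, 246, 9, 7)
red (298, 242, 8, 10)
red (311, 241, 9, 9)
red (325, 240, 9, 8)
red (339, 238, 8, 8)
```

View pics/c2.png

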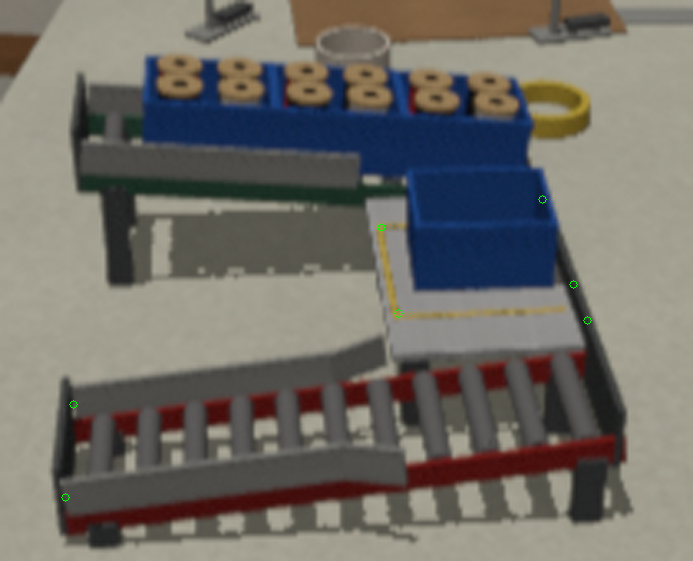

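The projected points fall on the yellow corners, fence and lane ends, so the plate pose is good. The origin is about (480,-54) with yaw 0.178 rad. In the plate frame the empty sits at about (-1,-9). Next I move above the gap between the empty and full1, with the tool's y along the plate's x.

```bash
python3 -m crank '[[0.034,-0.027,0,0,0,0,0.5],[0.068,-0.054,0,0,0,0,0.5],[0.102,-0.081,0,0,0,0,0.5],[0.136,-0.107,0,0,0,0,0.5],[0.170,-0.134,0,0,0,0,0.5]]' 
python3 -m crank '[[0.034,-0.027,0,0,0,0,0.5],[0.068,-0.054,0,0,0,0,0.5],[0.102,-0.081,0,0,0,0,0.5],[0.136,-0.107,0,0,0,0,0.5],[0.170,-0.134,0,0,0,0,0.5]]' 
python3 -m crank '[[0.028,-0.022,0,0,0,0,0.5],[0.056,-0.044,0,0,0,0,0.5],[0.083,-0.066,0,0,0,0,0.5]]'
python3 -m crank '[[0,0,0,0,0,-0.14,0.5],[0,0,0,0,0,-0.28,0.5],[0,0,0,0,0,-0.42,0.5],[0,0,0,0,0,-0.56,0.5],[0,0,0,0,0,-0.70,0.5]]'
python3 -m crank '[[0,0,0,0,0,-0.14,0.5],[0,0,0,0,0,-0.28,0.5],[0,0,0,0,0,-0.42,0.5],[0,0,0,0,0,-0.56,0.5],[0,0,0,0,0,-0.70,0.5]]'
python3 -m crank '[[0,0,0,0,0,-0.024,0.5],[0,0,0,0,0,-0.024,0.5]]'
```

```text
clock: 0.75
eef_pos: [318.4, -409.6, 250.3]
tcp_rot: [3.141, -0.0, 0.324]
contact_force: [0.8, -0.7, -0.8]
opening: 0.498
grasp_force: 0.0
clock: 1.25
eef_pos: [436.9, -228.3, 250.5]
tcp_rot: [3.141, -0.0, 0.325]
contact_force: [0.5, -0.3, 0.4]
opening: 0.5
grasp_force: 0.0
clock: 1.55
eef_pos: [494.5, -139.3, 250.4]
tcp_rot: [3.141, -0.0, 0.325]
contact_force: [0.7, -1.0, -0.1]
opening: 0.498
grasp_force: 0.0
clock: 2.05
eef_pos: [493.7, -140.7, 250.2]
tcp_rot: [-3.141, 0.0, 1.031]
contact_force: [1.0, 0.2, -0.5]
opening: 0.5
grasp_force: 0.0
clock: 2.55
eef_pos: [493.7, -140.8, 250.2]
tcp_rot: [-3.141, -0.0, 1.731]
contact_force: [0.1, -0.3, 0.8]
opening: 0.503
grasp_force: 0.0
clock: 2.75
eef_pos: [493.7, -140.8, 250.3]
tcp_rot: [-3.142, -0.0, 1.746]
contact_force: [0.3, 0.8, -0.9]
opening: 0.498
grasp_force: 0.0
```

Run:
```python
from h import *
f=cams.grab_frame("wrist"); cv2.imwrite("pics/w1.png",f["image"][:,:,::-1]); print({k:v for k,v in f.items() if k!="image"})
```

```text
{'fx': 325.19226210127806, 'fy': 325.19226210127806, 'cx': 283.30482057292306, 'cy': 212.29773816563397, 'position': array([481.78463397, -73.24260057, 373.98758828]), 'orientation': array([2.86606879e+00, 3.15783990e-04, 1.74015222e-01])}
```

View pics/w1.png

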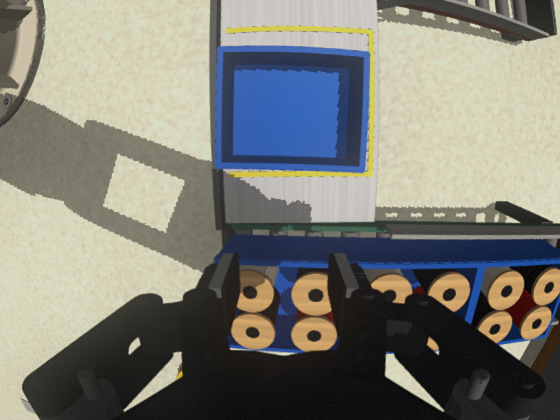

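The wrist view shows the empty's rim corners at about (220,48), (370,53), (364,174), (216,167). The yellow corners are at (373,30) and (372,174), and full1's near edge is at row ~240. I cast these from close by to refine.

```bash
cat >> h.py <<'E'
def castw(f,uv,z):
    uv=np.atleast_2d(uv).astype(float)-[f["cx"],f["cy"]]; rr=np.linalg.norm(uv,axis=1); th=rr/f["fx"]
    d=np.c_[uv/rr[:,None]*np.sin(th)[:,None],np.cos(th)]@rot(f["orientation"]).T
    p=np.array(f["position"]); return p+d*((z-p[2])/d[:,2])[:,None]
O=np.array([480,-54.]);PS=0.178;EX=np.array([np.cos(PS),np.sin(PS)]);EY=np.array([-EX[1],EX[0]])
def plate(w): d=np.atleast_2d(w)[:,:2]-O; return np.c_[d@EX,d@EY]
E
python3 - <<'E'
from h import *
np.set_printoptions(precision=1,suppress=True)
f=cams.grab_frame("wrist")
print("yellow inner",plate(castw(f,[(229,32),(370,33),(369,173),(240,173)],78)))
print("plate edges y+-115",plate(castw(f,[(377,222)],78)), "fence top x-60",plate(castw(f,[(222,10),(222,190)],98)))
print("empty rim",plate(castw(f,[(220,48),(370,53),(364,174),(216,167)],138)))
print("full1 near edge",plate(castw(f,[(226,263),(350,262)],147)),plate(castw(f,[(225,240),(350,238)],90)), "far rim",plate(castw(f,[(235,350)],144)))
E
```

```text
yellow inner [[-50.6  67.3]
 [ 78.5  68.2]
 [ 78.7 -64.9]
 [-41.9 -65. ]]
plate edges y+-115 [[  89.9 -113.3]] fence top x-60 [[-53.7  82.8]
 [-55.7 -76.7]]
empty rim [[-47.2  37.7]
 [ 61.9  34.6]
 [ 58.5 -56.5]
 [-51.7 -50.9]]
full1 near edge [[ -46.5 -124. ]
 [  49.6 -123.7]] [[ -57.1 -126.4]
 [  60.8 -125. ]] far rim [[ -46.3 -213.6]]
```

The close view agrees on yaw and moves the origin to (483.7,-51.8). The gap runs from y=-126 to -56 and the fingers are at -89. Now I descend and push the empty 201 mm.

```bash
python3 -m crank '[[0,0.006,0.034,0,0,0,0.5],[0,0.006,0.068,0,0,0,0.5],[0,0.006,0.102,0,0,0,0.5],[0,0.006,0.135,0,0,0,0.5],[0,0.006,0.135,0,0,0,0.5]]' 
python3 -m crank '[[0.010,0,0,0,0,0,0.5],[0.020,0,0,0,0,0,0.5],[0.030,0,0,0,0,0,0.5],[0.040,0,0,0,0,0,0.5],[0.050,0,0,0,0,0,0.5]]'
python3 -m crank '[[0.015,0,0,0,0,0,0.5],[0.030,0,0,0,0,0,0.5],[0.045,0,0,0,0,0,0.5],[0.060,0,0,0,0,0,0.5],[0.075,0,0,0,0,0,0.5]]'
python3 -m crank '[[0.016,0,0,0,0,0,0.5],[0.032,0,0,0,0,0,0.5],[0.048,0,0,0,0,0,0.5],[0.063,0,0,0,0,0,0.5],[0.076,0,0,0,0,0,0.5]]'
python3 - <<'E'
from h import *
f=cams.grab_frame("wrist"); cv2.imwrite("pics/w2.png",f["image"][:,:,::-1])
E
```

```text
clock: 3.35
eef_pos: [496.9, -139.0, 111.8]
tcp_rot: [-3.135, -0.003, 1.747]
contact_force: [-0.2, -0.1, 0.4]
opening: 0.501
grasp_force: 0.0
clock: 3.85
eef_pos: [491.3, -89.7, 116.3]
tcp_rot: [3.14, 0.001, 1.749]
contact_force: [-0.1, -3.5, 3.3]
opening: 0.499
grasp_force: 1.4
clock: 4.35
eef_pos: [478.2, -15.8, 116.2]
tcp_rot: [3.139, 0.001, 1.749]
contact_force: [1.8, -4.4, 6.4]
opening: 0.496
grasp_force: 2.4
clock: 4.85
eef_pos: [463.5, 59.4, 115.5]
tcp_rot: [3.142, -0.0, 1.749]
contact_force: [-0.6, -1.7, 0.0]
opening: 0.504
grasp_force: 0.0
```

View pics/w2.png

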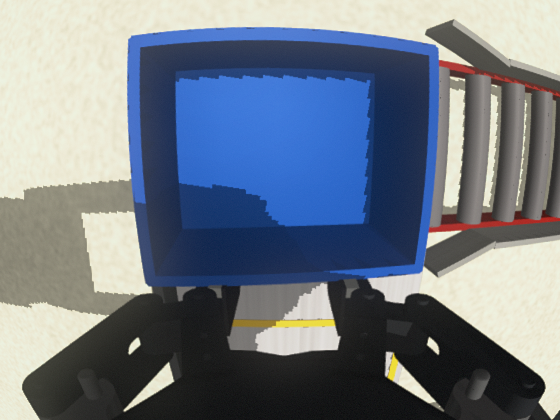

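The wrist view shows the empty fully over the return lane, centred between the flares, with its rim at rows 35–285. I back off, let it roll, and check.

```bash
python3 -m crank '[[-0.012,0,0,0,0,0,0.5],[-0.025,0,0,0,0,0,0.5],[-0.025,0,-0.030,0,0,0,0.5],[-0.025,0,-0.070,0,0,0,0.5],[-0.025,0,-0.110,0,0,0,0.5]]'
python3 - <<'E'
from h import *
f=cams.grab_frame("top")
for k in blobs(mask(f,(110,120,40),(125,255,255)),100):
    print(np.c_[plate(cast(f,cv2.boxPoints(cv2.minAreaRect(k)),125))].round(0).tolist())
E
```

```text
clock: 5.4
eef_pos: [468.1, 31.8, 226.1]
tcp_rot: [-3.14, -0.0, 1.747]
contact_force: [1.4, -0.3, 0.0]
opening: 0.501
grasp_force: 0.0
```

```bash
python3 -m crank '[[-0.035,0,-0.01,0,0,0,0.65],[-0.070,0,-0.01,0,0,0,0.65],[-0.105,0,-0.01,0,0,0,0.65],[-0.140,-0.004,-0.01,0,0,0,0.65],[-0.175,-0.008,-0.01,0,0,0,0.65]]' 
python3 -m crank '[[-0.035,0,0,0,0,0,0.65],[-0.070,0,0,0,0,0,0.65],[-0.105,0,0,0,0,0,0.65],[-0.140,0,0,0,0,0,0.65],[-0.153,0,0,0,0,0,0.65]]' 
python3 -m crank '[[0,0,0,0,0,0,0.65],[0,0,0,0,0,0,0.65],[0,0,0,0,0,0,0.65],[0,0,0,0,0,0,0.65],[0,0,0,0,0,0,0.65]]'
python3 - <<'E'
from h import *
np.set_printoptions(precision=1,suppress=True)
O+=[3.7,2.2]
f=cams.grab_frame("top"); cv2.imwrite("pics/t2.png",cv2.resize(f["image"][120:300,190:390,::-1],None,fx=3,fy=3))
for k in blobs(mask(f,(110,120,40),(125,255,255)),100):
    print(plate(cast(f,cv2.boxPoints(cv2.minAreaRect(k)),105)))
f=cams.grab_frame("wrist"); cv2.imwrite("pics/w3.png",f["image"][:,:,::-1])
print("tcp plate",plate(r.sense()["eef_pos"]))
E
```

```text
clock: 5.95
eef_pos: [491.1, -143.1, 235.0]
tcp_rot: [-3.141, 0.0, 1.747]
contact_force: [0.1, 0.0, -0.5]
opening: 0.35
grasp_force: 0.0
clock: 6.45
eef_pos: [518.1, -295.1, 234.8]
tcp_rot: [-3.141, 0.001, 1.746]
contact_force: [-0.8, 0.5, -0.1]
opening: 0.351
grasp_force: 0.0
clock: 6.95
eef_pos: [518.8, -289.9, 235.5]
tcp_rot: [3.141, 0.0, 1.75]
contact_force: [0.5, 0.8, -0.2]
opening: 0.348
grasp_force: 0.0
[[233.9 205.4]
 [231.4 129.1]
 [154.8 130.5]
 [157.3 205.7]]
tcp plate [[  -7.6 -240.8]]
```

View pics/w3.png

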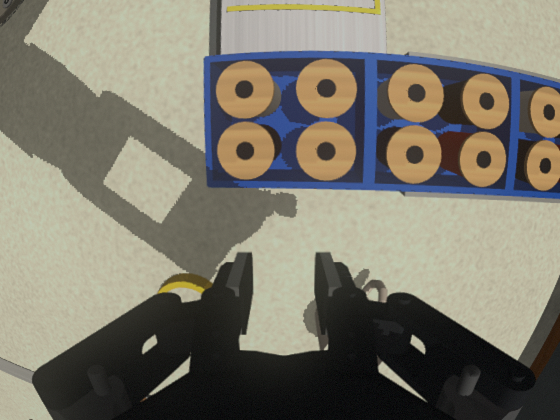

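View pics/t2.png

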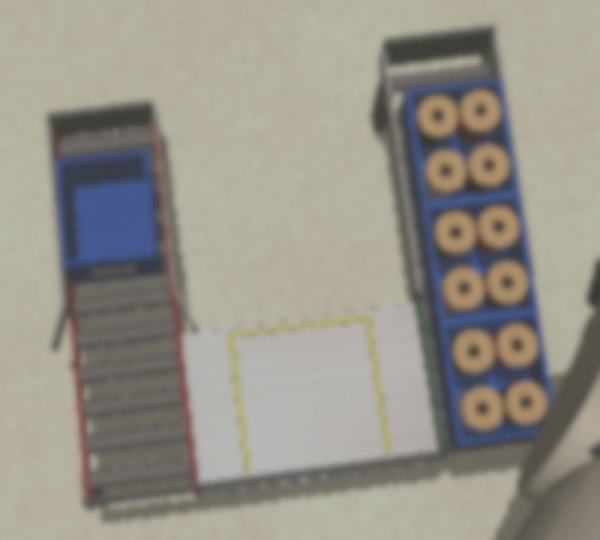

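The empty is at x≈200 in the return lane and still rolling. The fingers are beside full1 with a clear gap. I descend, wait, and confirm the empty has arrived.

```bash
python3 -m crank '[[0,0,0.034,0,0,0,0.65],[0,0,0.068,0,0,0,0.65],[0,0,0.102,0,0,0,0.65],[0,0,0.119,0,0,0,0.65],[0,0,0.119,0,0,0,0.65]]' 
python3 -m crank '[[0,0,0,0,0,0,0.65],[0,0,0,0,0,0,0.65],[0,0,0,0,0,0,0.65],[0,0,0,0,0,0,0.65],[0,0,0,0,0,0,0.65]]' 
python3 -m crank '[[0,0,0,0,0,0,0.65],[0,0,0,0,0,0,0.65],[0,0,0,0,0,0,0.65],[0,0,0,0,0,0,0.65],[0,0,0,0,0,0,0.65]]'
python3 - <<'E'
from h import *
np.set_printoptions(precision=1,suppress=True)
O+=[3.7,2.2]
for i in range(2):
  f=cams.grab_frame("top")
  for k in blobs(mask(f,(110,120,40),(125,255,255)),100):
    print(plate(cast(f,cv2.boxPoints(cv2.minAreaRect(k)),105)).mean(0))
print("tcp plate",plate(r.sense()["eef_pos"]),r.sense()["eef_pos"])
E
```

```text
clock: 7.55
eef_pos: [517.1, -289.6, 113.7]
tcp_rot: [-3.138, -0.003, 1.749]
contact_force: [-0.2, 0.6, -0.1]
opening: 0.346
grasp_force: 0.0
clock: 8.05
eef_pos: [518.9, -290.9, 116.9]
tcp_rot: [3.141, 0.001, 1.749]
contact_force: [0.6, -0.2, -0.3]
opening: 0.352
grasp_force: 0.0
clock: 8.55
eef_pos: [518.7, -290.8, 116.2]
tcp_rot: [-3.142, -0.0, 1.749]
contact_force: [0.7, -1.0, 0.0]
opening: 0.349
grasp_force: 0.0
[250.6 166.3]
[249.7 166.6]
tcp plate [[  -7.9 -241.4]] [ 518.7 -290.8  116.3]
```

The empty is stationary at the back of the return lane. Now I push full1.

```bash
python3 -m crank '[[0.010,0,0,0,0,0,0.65],[0.020,0,0,0,0,0,0.65],[0.030,0,0,0,0,0,0.65],[0.042,0,0,0,0,0,0.65],[0.055,0,0,0,0,0,0.65]]' 
python3 -m crank '[[0.020,0,0,0,0,0,0.65],[0.040,0,0,0,0,0,0.65],[0.060,0,0,0,0,0,0.65],[0.082,0,0,0,0,0,0.65],[0.104,0,0,0,0,0,0.65]]' 
python3 -m crank '[[0.010,0,0,0,0,0,0.65],[0.017,0,0,0,0,0,0.65],[0.020,0,0,0,0,0,0.65],[0.021,0,0,0,0,0,0.65],[0.021,0,0,0,0,0,0.65]]'
python3 - <<'E'
from h import *
f=cams.grab_frame("top"); g=cams.grab_frame("wrist")
a=cv2.resize(f["image"][120:300,190:390,::-1],None,fx=2,fy=2)
b=g["image"][:,:,::-1]; b=cv2.resize(b,(400,300)); c=np.zeros((360,800,3),np.uint8); c[:360,:400]=a; c[:300,400:]=b
cv2.imwrite("pics/p1.png",c)
E
```

```text
clock: 9.15
eef_pos: [509.5, -236.7, 116.9]
tcp_rot: [3.14, 0.002, 1.749]
contact_force: [1.1, -5.1, -1.0]
opening: 0.356
grasp_force: 1.8
clock: 9.65
eef_pos: [490.3, -133.2, 116.5]
tcp_rot: [3.141, 0.001, 1.749]
contact_force: [1.1, -2.8, 0.4]
opening: 0.349
grasp_force: 0.0
clock: 10.15
eef_pos: [486.9, -113.9, 116.3]
tcp_rot: [3.141, -0.0, 1.748]
contact_force: [1.3, -0.2, 0.4]
opening: 0.347
grasp_force: 0.0
```

View pics/p1.png

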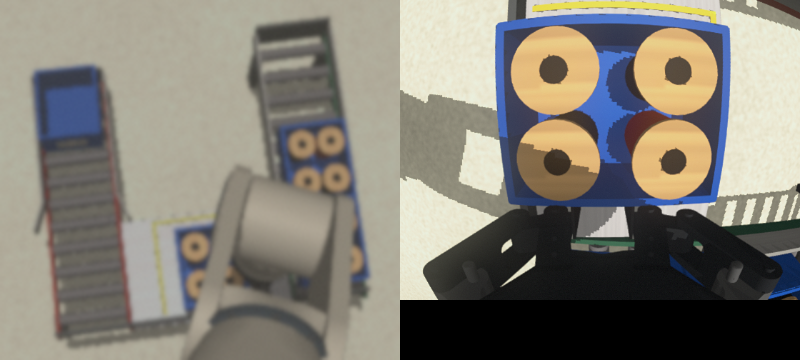

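Full1 is on the plate, upright and square, and full2 and full3 have rolled forward. I back off, rise clear, and measure.

```bash
python3 - <<'E'
from h import *
np.set_printoptions(precision=1,suppress=True)
O+=[3.7,2.2]
f=cams.grab_frame("wrist")
print(plate(castw(f,[(140,35),(459,39),(451,290),(153,284)],138)),plate(r.sense()["eef_pos"]))
E
python3 -m crank '[[-0.006,0,0,0,0,0,0.65],[-0.012,0,0,0,0,0,0.65],[-0.012,0,-0.030,0,0,0,0.65],[-0.012,0,-0.070,0,0,0,0.65],[-0.012,0,-0.110,0,0,0,0.65]]' 
python3 -m crank '[[0,0,-0.04,0,0,0,0.65],[0,0,-0.08,0,0,0,0.65],[0,0,-0.12,0,0,0,0.65],[0,0,-0.12,0,0,0,0.65],[0,0,-0.12,0,0,0,0.65]]'
python3 - <<'E'
from h import *
g=cams.grab_frame("wrist"); cv2.imwrite("pics/w4.png",g["image"][:,:,::-1])
E
```

```text
[[-55.2  39.2]
 [ 52.5  39.7]
 [ 58.5 -54. ]
 [-56.9 -49.8]] [[ -7.9 -61.6]]
clock: 10.8
eef_pos: [488.4, -125.8, 227.1]
tcp_rot: [-3.14, -0.001, 1.748]
contact_force: [1.5, -0.9, -0.2]
opening: 0.352
grasp_force: 0.0
clock: 11.3
eef_pos: [489.2, -125.9, 347.0]
tcp_rot: [3.14, 0.001, 1.748]
contact_force: [0.1, 0.1, -1.5]
opening: 0.348
grasp_force: 0.0
```

View pics/w4.png

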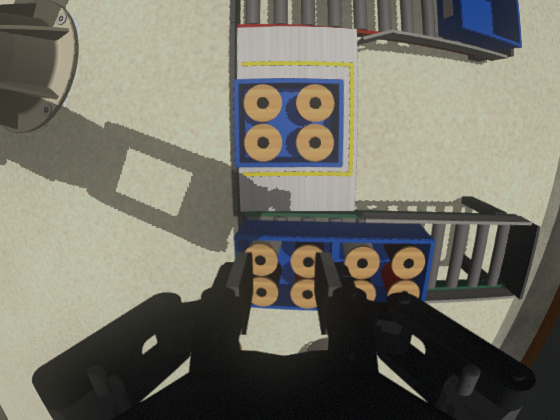

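The picture shows full1 between the yellow lines, with its rim at (237–343, 80–165), about 6 mm off-centre in y and square. Full2 and full3 sit straight in the supply lane at the front stop, the empty is at the back of its lane, and the robot is clear.

```bash
python3 -m crank '[[0,0,0,0,0,0,0.65],[0,0,0,0,0,0,0.65],[0,0,0,0,0,0,0.65],[0,0,0,0,0,0,0.65],[0,0,0,0,0,0,0.65]]'; python3 -c "from rig import sign_off; print(sign_off())"
```

```text
clock: 11.85
eef_pos: [488.9, -125.4, 346.0]
tcp_rot: [-3.141, -0.0, 1.749]
contact_force: [0.2, 0.1, -0.4]
opening: 0.352
grasp_force: 0.0
the job is handed in; nothing more can be done
None
```

The job is handed in at about 12 s with no verdict returned; by the camera images, the empty is at the back of the return lane, the full tub is upright and square on the plate about 6 mm off the spot in y, and the two behind it have rolled to the front stop.

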